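# Hang the ear defenders on the crossbar

### The arm

A 6-joint arm with a two-finger parallel gripper is mounted at the origin on the work surface. World frame = base frame: x ahead of the robot, y to its left, z up, the work surface at z = 0. Lengths are in mm, angles in rad, forces in N, time in s.
With the tool pointing down it reaches from about 250 to 800 mm from the base axis. Payload 8.5 kg.
Tool frame: the origin (TCP) lies midway between the tips of the shut fingers; the grasp point (between the pads) lies manip.grip_depth behind it (manip.grip_depth is the distance from the TCP to the grasp point, in mm); x points along the fingers, y is the direction in which the jaws open and shut, and the axes are right-handed (so a half turn about x gives the same grasp; the last joint's range is limited). The gripper opens to 85 mm and grips with 20 to 120 N. Pads are 22 mm wide; open, the fingers measure 114 mm over their backs; the gripper's body (76 mm by 85 mm) begins 54 mm behind the grasp point. The pads swing forward as they close: fully open they stand 13 mm farther back than shut.
Start: joints at [-1.279, 0.238, -0.013, 1.319, 0, 1.571], TCP at [151.016, -502.765, 231.276] pointing down, gripper open.
Joint ranges: [-2.66, 2.66], [-1.03, 1.9], [-1.14, 1.46], [-1.82, 2.27], [-1.45, 1.34], [-3.14, 3.14]. Speed limits (rad/s): [2.22, 2.22, 2.79, 3.14, 3.14, 3.14].

### API

Orientations are given as a unit quaternion [w, x, y, z].
In Python, from rig import manip gives the robot as it stands.
- The arm moves only by the shell command python3 -m inch 'ROWS' [OPENING] [FORCE]. ROWS is JSON, a list of rows, each a list of 4 numbers: the shift along the world's x, y, z in mm, then the turn about the world's z in rad. In form: [[tx, ty, tz, spin], ...]. A call has 1 to 12 rows; each row shifts and turns the commanded pose from where the row before left it; what a row does not reach is not made up. A row lasts 1/12 s, in which the tool goes at most 41.7 mm and 7.16 degrees, less where a joint would pass 70% of its speed; a pose out of reach is approached as far as the arm can. A call is refused whole if a number of a shift passes 41.7 or a number of a turn 0.125, either way. A call with a gripper value outside its range is refused whole. OPENING is the opening, from 0 (shut) to 1 (fully open), set as the call begins (- or left out, the last holds). The fingers move at their own pace and stop on an object; FORCE is the grip in N (left out, the last holds). Time passes only in rows, so rows that do not move let the fingers close. It gives the time, the measured TCP pose, the force and the opening at its end, in the units of the state.
- manip.read_state(): the state, without advancing time (a new reading comes with each control period).
- manip.capture(name): name is "side" or "top"; returns a dict with "pixels" (420x560x3 uint8, blue, green, red), "camera_matrix" (3x3 intrinsics, pixels), "world_from_camera" (4x4, takes a point from camera to world coordinates). Camera axes: x right, y up, looking along -z (the intrinsics and any distortion apply to the point x, -y, -z); pixel columns grow to the right and rows downward; lengths in mm; the calibration is good to about 2 mm. A picture is of the moment at which its call begins. There is no depth.
- manip.finish_job(): hands the job in, once; it reports no verdict.
The state is a dict: "t": time; "joint_positions": joint angles; "dq": joint speeds; "joint_efforts": joint torques, N m; "ee_pos": TCP position; "tool_rot": TCP orientation; "force": force on the tool from outside, world axes, zero at the start; "ft_torque": the same for the moment, N m; "gripper_width": opening from 0.0 (shut) to 1.0 (fully open).
Only numpy, scipy, OpenCV 4.12 (cv2) and the standard library are available. Lean on these libraries where they do the work, as an engineer would, in place of code of your own. Each camera call takes 0.05 s, during which the arm holds its last target. There are 200 camera calls.

### The job

Lift the orange ear defenders up off their peg and hang them over the crossbar of the rail stand, in the free stretch beside the green pair: headband square across the bar, one cup hanging on each side. The bar's height is set anew each day, so lower the pair gently until you feel the bar carry the headband, pause there a moment, and only then let go: do not drop them or press them hard onto the bar. Do not knock over the bottle, spray can or glue jar.

Things in the scene. Friction and masses are not known exactly. Their poses are not given: they have to be found in the camera images.
- ear_defenders: Rigid ear defenders, orange cups, black headband; 168 mm wide (own y), 142 mm tall, about 0.24 kg. Origin: midway between the cups, level with their undersides; z up. An arch in the y-z plane, open below. Cups 72 mm tall, 60 mm deep (x), inner faces 96 mm apart. At the start it hangs level on the peg.
- pad_middle (a point): Middle of the underside of the headband's flat pad, 134 mm above the origin of the ear defenders. Pad 56 mm long (y), 24 mm wide (x), 8 mm thick. It rests on the peg, later on the bar; they hang level if this point is within about 12 mm of the bar's centreline. Fingers gripping over the pad reach below it and would strike peg or bar.
- band_left (a point): Mid-band at y = +38 mm, 137 mm above the origin of the ear defenders, beside the pad and clear of peg and bar. The band, here 24 mm wide (x), 5 mm thick and nearly level out to y = 52 mm, can be pinched from above across its width; 45 N of grip holds it.
- band_right (a point): The same at y = -38 mm.
- peg_stand: Fixed wooden stand: base 130 x 120 x 14 mm; post 34 mm wide, 166 mm high, at x = +50 to +78 mm. Flat peg 24 mm wide from the post to x = -62 mm, top 155 mm above the table, its upturned tip (x = -62 to -54 mm) 14 mm higher. Origin: on the table below the peg; x from free end to post. The ear defenders come off straight up, or forward once raised 20 mm.
- rail_stand: Fixed stand, two steel posts 202 mm tall at y = +-165 mm, feet 140 x 34 x 12 mm. Wooden crossbar between them along y, 30 mm wide, 22 mm deep, above the origin, which is on the table midway. The bar's TOP is 150 to 190 mm above the table, clamped anew each time (holds about 70 N): no pose tells it. A green pair of the same shape is fixed on it at y = -120 to -60 mm.
- free_place (a point): Point on the table straight below the middle of the bar's free stretch: y = +45 mm from the rail stand's origin. The stretch runs from y = -60 to +150 mm. Best place for the ear defenders, arch across the bar.
- bottle: Clear bottle with red cap, 64 mm diameter, 200 mm tall, standing; origin under its centre.
- spray_can: Green spray can with blue band, 66 mm diameter, 170 mm tall, standing; origin under its centre.
- glue_jar: Amber glue jar with white lid, 70 mm diameter, 85 mm tall, standing; origin under its centre.
Things that resemble listed ones, but are neither listed nor needed, are in the scene too. Of the things like the bottle, leave any that is turquoise; of the rest the larger one is meant.

How it is judged (in metres and radians):
On the way, in this order (a step that is already met when the one before it is completed fails the run):
1. the ear defenders are held in the gripper, lifted clear of the peg (at least 20 mm up and touching the peg stand no more) (contact force between the fingers and ear_defenders above 1 N and contact force between ear_defenders and peg_stand below 0.05 N and z of ear_defenders in the frame of peg_stand above 0.041 m), for 0.2 s.
2. still held, the headband is lowered over the crossbar, a cup on each side, until the bar carries some of its weight (contact over 1 N for 0.2 s) (x of ear_defenders in the frame of rail_stand between -0.022 and 0.022 m and y of ear_defenders in the frame of rail_stand between -0.035 and 0.125 m and z of ear_defenders in the frame of rail_stand between 0.008 and 0.068 m and angle between the x axis of ear_defenders and the y axis of rail_stand, either way round below 0.3 rad and contact force between ear_defenders and rail_stand above 1 N and contact force between the fingers and ear_defenders above 1 N), for 0.2 s.
At the end, for the whole second after the job is handed in: The pair hangs at rest and let go on the bar's free stretch (y -35 to +125 mm, within 22 mm of the centreline, square within 0.3 rad, level within 0.17 rad), a cup each side, clear of the table; bottle, spray can and glue jar upright (x of ear_defenders in the frame of rail_stand between -0.022 and 0.022 m and y of ear_defenders in the frame of rail_stand between -0.035 and 0.125 m and z of ear_defenders in the frame of rail_stand between 0.008 and 0.068 m and angle between the x axis of ear_defenders and the y axis of rail_stand, either way round below 0.3 rad and contact force between ear_defenders and rail_stand above 1 N and angle between ear_defenders's own z axis and vertical below 0.17 rad and contact force between the fingers and ear_defenders below 0.05 N and linear speed of ear_defenders below 0.06 m/s and angular speed of ear_defenders below 0.5 rad/s and angle between each of bottle, spray_can, glue_jar's own z axis and vertical below 0.3 rad); the robot touches nothing.
It fails at once if the ear defenders are pressed onto the rail stand with more than 30 N (contact force between ear_defenders and rail_stand above 30 N).
It fails at once if the bottle, spray can or glue jar is knocked over (angle between any of bottle, spray_can, glue_jar's own z axis and vertical above 0.5 rad).
It also fails if it takes over 58 s, if anything falls off the work surface, if the arm or the gripper's body presses on something with over 40 N, if the wrist force passes 120 N, or if a joint passes its speed limit or range.

## Working session

There is one attempt and no reset: what is moved stays moved. The work goes in short steps, Python scripts to look and compute and a shell command to move; the robot and the scene stay as the last step left them, time stands still between calls to the robot, and variables do not carry over. Pictures are saved under pics/ and viewed, about 8 in all and at most 12, crops included, and the job is handed in when it is done.

```bash
ls; mkdir -p pics; cat > h.py <<'E'
import numpy as np, cv2
from rig import manip
def cap(n,f):
    c=manip.capture(n); cv2.imwrite(f,c["pixels"]); np.savez(f[:-4]+'.npz',K=c["camera_matrix"],T=c["world_from_camera"],p=c["pixels"]); return c
def load(f): return np.load(f)
def ray(c,u,v):
    K,T=c["K"],c["T"]; d=np.array([(u-K[0,2])/K[0,0],-(v-K[1,2])/K[1,1],-1.]); return T[:3,3],T[:3,:3]@d
def onz(c,u,v,z):
    o,d=ray(c,u,v); return o+d*(z-o[2])/d[2]
def tri(c1,p1,c2,p2):
    o,d=ray(c1,*p1); q,e=ray(c2,*p2)
    s=np.linalg.lstsq(np.c_[d,-e],q-o,rcond=None)[0]; a=o+d*s[0]; b=q+e*s[1]; return (a+b)/2,np.linalg.norm(a-b)
E
python3 - <<'E'
from h import *
for n in("top","side"):
    c=cap(n,f"pics/{n}1.png"); print(n,c.keys(),c["camera_matrix"].tolist(),np.round(c["world_from_camera"],3).tolist())
print(manip.read_state(),manip.grip_depth)
E
```

```text
pics
top dict_keys(['pixels', 'camera_matrix', 'world_from_camera']) [[463.1872367369944, 0.0, 280.6954430631772], [0.0, 463.1872367369944, 219.1731503672991], [0.0, 0.0, 1.0]] [[-0.005, 0.995, -0.097, 418.488], [-1.0, -0.008, -0.025, 33.549], [-0.026, 0.096, 0.995, 1151.885], [0.0, 0.0, 0.0, 1.0]]
side dict_keys(['pixels', 'camera_matrix', 'world_from_camera']) [[534.0923105069653, 0.0, 281.4050166695216], [0.0, 534.0923105069653, 203.22705571752363], [0.0, 0.0, 1.0]] [[-0.903, 0.316, -0.291, 98.895], [-0.429, -0.654, 0.623, 955.625], [0.006, 0.687, 0.726, 1172.479], [0.0, 0.0, 0.0, 1.0]]
{'t': 0.1, 'joint_positions': array([-1.27900478e+00,  2.38695503e-01, -1.41682898e-02,  1.31919425e+00,
       -8.22298655e-06,  1.57080711e+00]), 'dq': array([ 2.20998961e-04, -6.37867813e-04,  2.65035567e-03, -9.21098617e-05,
       -2.80113997e-03,  5.37394515e-05]), 'joint_efforts': array([-3.58016459e-04, -5.39717460e+01,  3.47000527e+01,  1.33396592e-02,
       -7.05801583e-06,  3.51691689e-06]), 'ee_pos': array([ 150.91663801, -502.45306614,  230.75582105]), 'tool_rot': array([-0.10235358, -0.69952722, -0.10323543,  0.69966268]), 'force': array([ 0.49262151, -1.29775056,  0.45390848]), 'ft_torque': array([-0.01565592,  0.00834573,  0.00163881]), 'gripper_width': 1.0008753329390534} 18.700000000000003
```

View pics/top1.png

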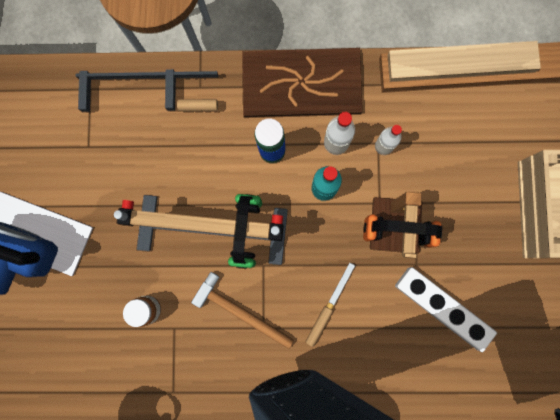

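View pics/side1.png

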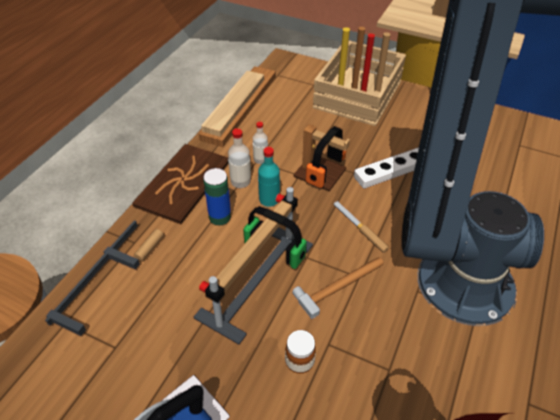

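The top view shows the orange pair at about (372–437, 228) on its peg. The rail's bar runs from (130,218) to (280,230), with the green pair at (243,230).

There are three things like the bottle: clear large (338,133), clear small (389,139) and turquoise (326,183). The large clear one is meant. The spray can is at (270,140) and the glue jar at (140,312). I'll confirm in an enlarged crop.

```bash
python3 - <<'E'
from h import *
t=cv2.imread("pics/top1.png");s=cv2.imread("pics/side1.png")
a=cv2.resize(t[100:280,310:450],None,fx=3.2,fy=3.2,interpolation=3)[:576]
b=cv2.resize(s[115:195,225:355],(350,215),interpolation=3);d=cv2.resize(s[180:345,190:320],(350,361),interpolation=3)
cv2.imwrite("pics/crop1.png",np.hstack([a,np.vstack([b,d])]))
for n in("top","side"):
    c=load(f"pics/{n}1.npz");h=cv2.cvtColor(c["p"],cv2.COLOR_BGR2HSV)
    for nm,lo,hi in(("orange",(4,215,120),(14,255,255)),("green",(50,150,60),(70,255,255)),("red",(176,180,90),(180,255,255))):
        m=cv2.inRange(h,lo,hi);k,_,st,ce=cv2.connectedComponentsWithStats(m)
        print(n,nm,[(st[i][:5].tolist(),ce[i].round(1).tolist()) for i in range(1,k) if st[i][4]>15])
E
```

```text
top orange []
top green [([236, 195, 8, 4, 16], [238.8, 196.1]), ([250, 196, 11, 10, 74], [255.2, 200.7]), ([229, 258, 26, 9, 121], [243.1, 262.9])]
top red []
side orange []
side green [([244, 218, 15, 23, 136], [250.0, 227.5]), ([290, 239, 16, 29, 260], [296.7, 253.3])]
side red []
```

View pics/crop1.png

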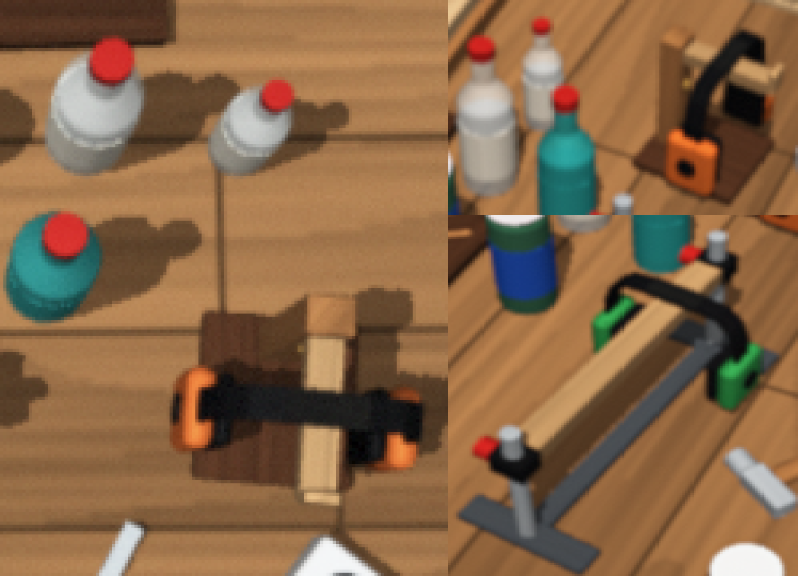

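The crop confirms the large clear bottle with the red cap, and the peg with its post on the far (+x) side and its free end towards the robot. Next I'll compute positions.

```bash
python3 - <<'E'
from h import *
t=load("pics/top1.npz");s=load("pics/side1.npz")
g=t["p"].max(2).astype(int)
print("band cols")
for u in range(382,440,4):
    col=g[205:250,u]; vs=205+np.where(col<50)[0]
    if len(vs): print(u,vs.min(),vs.max(),end=' | ')
print()
P=lambda c,u,v,z:onz(c,u,v,z).round(1)
print("band ends",P(t,388,226,160),P(t,432,229,160))
for v in(206,215,240,250):
    r=t["p"][v,395:430].astype(int).sum(1); print(v,r.tolist())
print("peg",P(t,411.6,240,155),P(t,411.6,212,155), "tip",P(t,410.5,255,169))
print("posts top",P(t,121,215,202),P(t,277,231,202)," side",P(s,210,286,202),P(s,290,193,202))
for n,u,v,z in(("bottle",345,119,200),("spray",268,126,170),("jar",138,313,85),("smallb",397,130,160),("turq",330,173,185)): print(n,P(t,u,v,z))
up=lambda c,x0,x1,y0,y1,k:cv2.resize(c["p"][y0:y1,x0:x1],None,fx=k,fy=k,interpolation=2)
a=up(t,105,295,190,275,4)
b=up(s,195,305,180,310,2);c=up(s,290,360,120,195,3)
w=np.zeros((600,760,3),np.uint8);w[:340]=a;w[340:600,:220]=b;w[340:565,230:440]=c
cv2.imwrite("pics/crop2.png",w)
E
```

```text
band cols
382 215 236 | 386 215 234 | 390 215 234 | 394 220 231 | 398 216 231 | 402 219 231 | 406 222 231 | 410 223 231 | 414 223 232 | 418 222 245 | 422 223 245 | 426 222 244 | 430 222 236 | 434 225 234 | 438 226 237 | 
band ends [ 498.4 -170.8  160. ] [ 491.3 -263.8  160. ]
206 [195, 182, 190, 180, 177, 181, 176, 170, 165, 177, 234, 374, 470, 492, 481, 471, 472, 467, 475, 453, 421, 420, 318, 192, 137, 115, 110, 170, 187, 188, 192, 192, 187, 184, 182]
215 [168, 148, 109, 107, 133, 141, 151, 160, 155, 218, 283, 447, 494, 500, 494, 487, 493, 492, 474, 472, 488, 472, 283, 173, 108, 109, 130, 181, 207, 206, 199, 198, 201, 203, 191]
240 [172, 174, 184, 185, 180, 169, 179, 186, 237, 386, 474, 512, 497, 501, 491, 497, 487, 465, 476, 504, 425, 270, 157, 77, 35, 28, 26, 7, 0, 33, 60, 73, 92, 74, 67]
250 [176, 175, 173, 186, 177, 178, 173, 215, 277, 443, 493, 502, 501, 504, 505, 493, 482, 471, 504, 502, 318, 192, 158, 182, 150, 206, 310, 344, 337, 340, 332, 339, 334, 334, 339]
peg [ 468.4 -221.2  155. ] [ 528.7 -223.2  155. ] tip [ 436.2 -214.3  169. ]
posts top [522.  389.8 202. ] [486.4  65.1 202. ]  side [521.3 415.7 202. ] [483.4  81.8 202. ]
bottle [721.5 -78.9 200. ]
spray [717.6  84.7 170. ]
jar [309. 388.  85.]
smallb [ 708.1 -196.1  160. ]
turq [609.6 -46.9 185. ]
```

View pics/crop2.png

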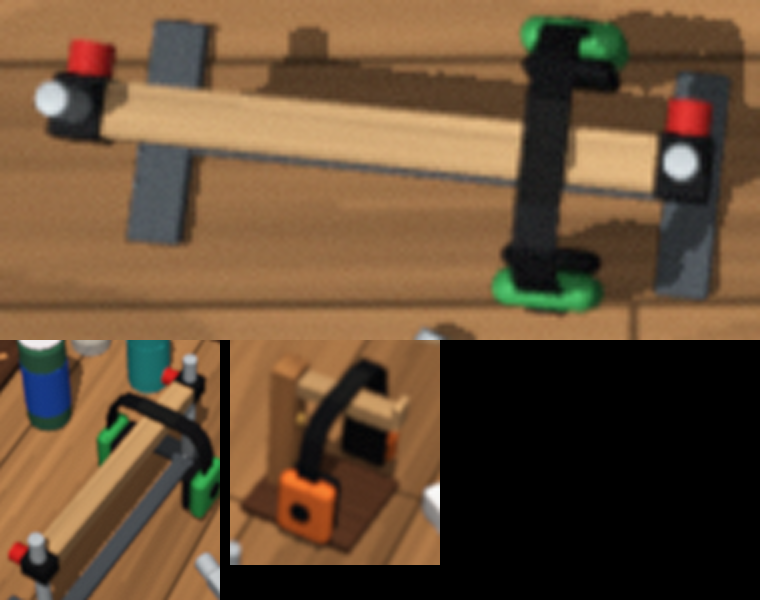

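```bash
cat >> h.py <<'E'
from scipy.spatial.transform import Rotation as R
def st():
    s=manip.read_state(); q=s["tool_rot"]; m=R.from_quat(np.r_[q[1:],q[0]]).as_matrix()
    print("t",round(s["t"],2),"pos",s["ee_pos"].round(1),"F",s["force"].round(2),"M",s["ft_torque"].round(2),"w",round(s["gripper_width"],3),"x",m[:,0].round(3),"jawyaw",round(np.arctan2(m[1,1],m[0,1]),4),"q",s["joint_positions"].round(2)); return s
E
python3 - <<'E'
from h import *
t=load("pics/top1.npz");s=load("pics/side1.npz")
st()
a,e=tri(t,(118,214.5),s,(213.5,281));b,f=tri(t,(275.2,230.5),s,(290,190.5)); print("posts",a.round(1),e,b.round(1),f)
A,B=onz(t,118,214.5,202),onz(t,275.2,230.5,202); 
yv=(A-B)[:2];print("len",np.linalg.norm(yv)); yv/=np.linalg.norm(yv); mid=(A+B)[:2]/2
print("top-only mid",mid,"yaw",np.arctan2(-yv[0],yv[1]),"free",mid+45*yv)
# bar edges: top view free-stretch vs plane z
for z in(150,170,190): print(z,onz(t,140,215.5,z).round(1),onz(t,140,223.5,z).round(1),onz(t,230,222,z).round(1),onz(t,230,232.5,z).round(1))
hs=cv2.cvtColor(t["p"],cv2.COLOR_BGR2HSV); m=((hs[...,0]<13)&(hs[...,1]>200)&(hs[...,2]>130)).astype(np.uint8); m[:,:355]=0;m[:,450:]=0;m[:200]=0;m[265:]=0
k,_,S,C=cv2.connectedComponentsWithStats(m);print([(S[i].tolist(),C[i].round(1).tolist()) for i in range(1,k) if S[i][4]>8])
print("cup outer",onz(t,364.5,228,21).round(1),onz(t,364.5,228,93).round(1),onz(t,441.5,233,93).round(1))
E
```

```text
t 0.1 pos [ 150.9 -502.5  230.8] F [ 0.49 -1.3   0.45] M [-0.02  0.01  0.  ] w 1.001 x [-0.     0.001 -1.   ] jawyaw -1.279 q [-1.28  0.24 -0.01  1.32 -0.    1.57]
posts [523.6 398.  196.8] 0.34298895249036054 [488.4  69.2 197.3] 1.3535651513287152
len 329.27528028773344
top-only mid [505.2925232  232.45515845] yaw -0.1086469961229743 free [510.17202505 277.18982579]
150 [526.3 367.2 150. ] [508.7 366.8 150. ] [510.5 169.2 150. ] [487.6 169.1 150. ]
170 [524.1 360.6 170. ] [506.9 360.1 170. ] [508.6 166.5 170. ] [486.2 166.4 170. ]
190 [522.  353.9 190. ] [505.1 353.5 190. ] [506.8 163.8 190. ] [484.8 163.6 190. ]
[]
cup outer [ 505.1 -142.4   21. ] [ 499.6 -131.2   93. ] [ 487. -305.   93.]
```

```bash
python3 -m inch '[[20,20,0,0.1],[20,20,0,0.1],[20,20,0,0.1],[20,20,0,0.1],[20,20,0,0.1],[20,20,0,0.1],[20,20,0,0.1],[20,20,0,0.1],[20,20,0,0.1],[20,20,0,0.1],[20,20,0,0.1],[20,20,0,0.1]]' 1; python3 -m inch '[[20,20,0,0.003],[20,20,0,0],[20,20,0,0],[20,18,0,0],[20,0,0,0],[6,0,0,0],[0,0,0,0],[0,0,0,0]]'; python3 - <<'E'
from h import *
st();cap("top","pics/top2.png");cap("side","pics/side2.png")
a=cv2.imread("pics/top2.png")[140:300,330:480];b=cv2.imread("pics/side2.png")[60:220,250:400]
cv2.imwrite("pics/c3.png",cv2.resize(np.hstack([a,b]),None,fx=2.6,fy=2.6,interpolation=2))
E
```

```text
t: 1.1
ee_pos: [391.7, -261.5, 231.1]
tool_rot: [-0.481, -0.518, -0.481, 0.518]
force: [0.2, -1.4, 0.0]
gripper_width: 1.0
t: 1.77
ee_pos: [496.4, -184.8, 230.8]
tool_rot: [-0.48, -0.518, -0.481, 0.519]
force: [0.7, 0.2, -0.3]
gripper_width: 1.001
t 1.77 pos [ 496.4 -184.8  230.8] F [ 0.66  0.21 -0.25] M [ 0.04  0.05 -0.02] w 1.001 x [-0.002  0.    -1.   ] jawyaw -0.0759 q [-0.36  0.25 -0.    1.32 -0.    1.29]
```

View pics/c3.png

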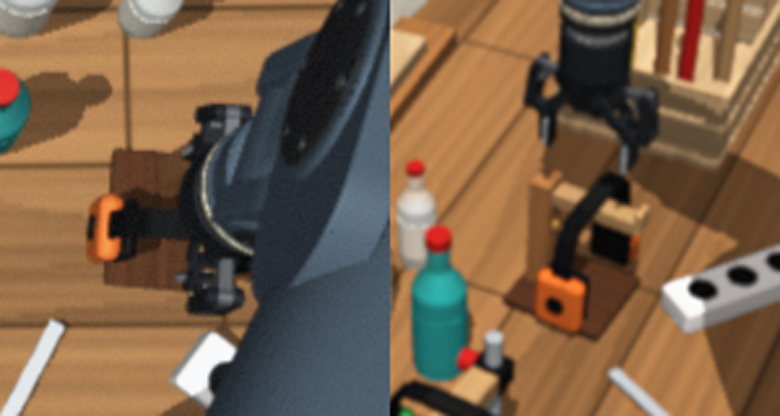

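The fingers straddle the band. I'll part-close to stay clear of the post, then descend.

```bash
python3 -m inch '[[0,0,-10,0],[0,0,-10,0],[0,0,-10,0],[0,0,-10,0],[0,0,0,0],[0,0,0,0]]' 0.6; python3 - <<'E'
from h import *
st();t=cap("top","pics/top3.png");s=cap("side","pics/side3.png")
a=cv2.imread("pics/top3.png")[190:260,350:430];b=cv2.imread("pics/side3.png")[100:190,290:370]
cv2.imwrite("pics/c4.png",np.hstack([cv2.resize(a,(360,315),interpolation=2),cv2.resize(b,(280,315),interpolation=2)]))
E
```

```text
t: 2.37
ee_pos: [496.4, -184.6, 190.4]
tool_rot: [-0.48, -0.518, -0.481, 0.519]
force: [0.8, -0.4, -0.0]
gripper_width: 0.602
t 2.37 pos [ 496.4 -184.6  190.4] F [ 0.76 -0.41 -0.04] M [ 0.02  0.01 -0.  ] w 0.602 x [-0.002  0.001 -1.   ] jawyaw -0.0762 q [-0.36  0.26 -0.08  1.22 -0.    1.29]
```

View pics/c4.png

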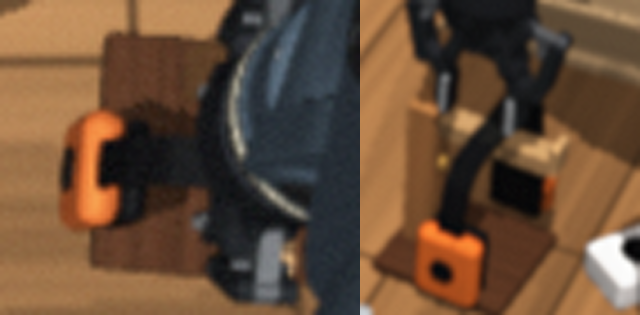

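The side crop shows the fingertips at (445,105) and (510,128), straddling the band. Going down the last 50 mm and gripping.

```bash
python3 -m inch '[[0,0,-10,0],[0,0,-10,0],[0,0,-10,0],[0,0,-10,0],[0,0,-10,0],[0,0,0,0],[0,0,0,0]]'; python3 -m inch '[[0,0,0,0],[0,0,0,0],[0,0,0,0],[0,0,0,0],[0,0,0,0],[0,0,0,0],[0,0,0,0],[0,0,0,0]]' 0.1 60; python3 -c "from h import *;st()"
```

```text
t: 3.05
ee_pos: [496.5, -184.6, 140.4]
tool_rot: [-0.48, -0.518, -0.481, 0.519]
force: [0.1, 0.1, 0.2]
gripper_width: 0.601
t: 3.72
ee_pos: [497.5, -184.9, 141.7]
tool_rot: [0.481, 0.519, 0.48, -0.518]
force: [0.8, 0.4, 4.6]
gripper_width: 0.261
t 3.72 pos [ 497.5 -184.9  141.7] F [0.83 0.41 4.63] M [-0.12 -0.19 -0.01] w 0.261 x [ 0.001 -0.    -1.   ] jawyaw -0.076 q [-0.36  0.29 -0.17  1.1  -0.    1.29]
```

```bash
python3 -m inch '[[0,0,3,0],[0,0,6,0],[0,0,10,0],[0,0,10,0],[0,0,10,0],[0,0,10,0],[0,0,10,0],[0,0,0,0],[0,0,0,0],[0,0,0,0]]'; python3 - <<'E'
from h import *
st();t=cap("top","pics/top4.png");s=cap("side","pics/side4.png")
a=cv2.imread("pics/top4.png")[180:270,340:460];b=cv2.imread("pics/side4.png")[70:200,280:380]
cv2.imwrite("pics/c5.png",np.hstack([cv2.resize(a,(480,360),interpolation=2),cv2.resize(b,(277,360),interpolation=2)]))
E
```

```text
t: 4.55
ee_pos: [496.9, -184.7, 200.0]
tool_rot: [-0.48, -0.519, -0.481, 0.519]
force: [-0.2, 0.6, -2.3]
gripper_width: 0.267
t 4.55 pos [ 496.9 -184.7  200. ] F [-0.17  0.55 -2.31] M [ 0.08 -0.02 -0.01] w 0.267 x [-0.  0. -1.] jawyaw -0.076 q [-0.36  0.26 -0.07  1.25 -0.    1.29]
```

View pics/c5.png

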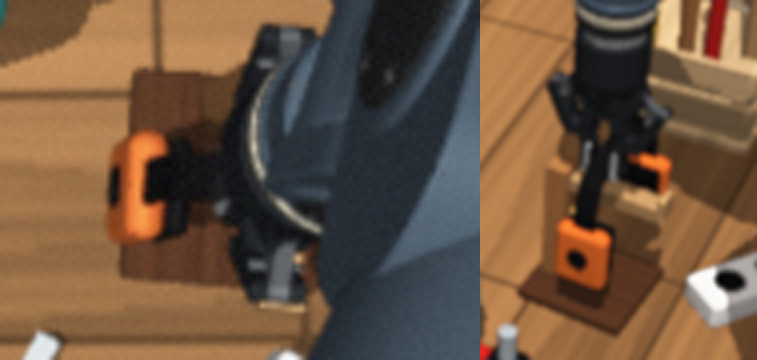

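Held and clear of the peg; the wrist force shows about 2.3 N of weight. Now lifting high, then across with the quarter turn.

```bash
python3 -m inch '[[0,0,10,0],[0,0,15,0],[0,0,15,0],[0,0,15,0],[0,0,15,0],[0,0,15,0],[0,0,15,0],[0,0,15,0],[0,0,15,0],[0,0,10,0],[0,0,10,0],[0,0,0,0]]'; python3 -m inch '[[0,10,0,0.04],[-1,20,0,0.07],[-1,20,0,0.07],[-1,20,0,0.07],[-1,20,0,0.07],[-1,20,0,0.07],[-1,20,0,0.07],[-1,20,0,0.07],[-1,20,0,0.07],[-1,20,0,0.07],[-1,20,0,0.07],[-1,20,0,0.07]]';python3 -m inch '[[-1,20,0,0.07],[-1,20,0,0.07],[-1,20,0,0.07],[-1,20,0,0.07],[-1,20,0,0.07],[-1,20,0,0.07],[-1,20,0,0.07],[-1,20,0,0.07],[-1,20,0,0.07],[-2,20,0,0.07],[-2,20,0,0.028],[0,16,0,0]]'; python3 -m inch '[[-1,0,0,0],[0,0,0,0],[0,0,0,0],[0,0,0,0],[0,0,0,0]]'
python3 - <<'E'
from h import *
st();t=cap("top","pics/top5.png");s=cap("side","pics/side5.png")
a=cv2.imread("pics/top5.png")[130:340,60:300];b=cv2.imread("pics/side5.png")[150:360,150:330]
cv2.imwrite("pics/c6.png",np.hstack([cv2.resize(a,None,fx=1.85,fy=1.85,interpolation=2),cv2.resize(b,None,fx=1.85,fy=1.85,interpolation=2)]))
E
```

```text
t: 5.65
ee_pos: [497.4, -184.9, 352.4]
tool_rot: [0.481, 0.519, 0.48, -0.518]
force: [0.6, -0.2, -1.5]
gripper_width: 0.262
t: 6.65
ee_pos: [485.1, 46.8, 349.6]
tool_rot: [0.646, 0.285, 0.647, -0.286]
force: [0.9, 0.4, -1.3]
gripper_width: 0.26
t: 7.65
ee_pos: [471.7, 282.9, 349.4]
tool_rot: [0.706, 0.036, 0.707, -0.037]
force: [1.4, -0.3, -1.2]
gripper_width: 0.263
t: 8.07
ee_pos: [472.0, 280.5, 350.3]
tool_rot: [0.706, 0.039, 0.706, -0.039]
force: [0.3, -0.0, -2.5]
gripper_width: 0.259
t 8.07 pos [472.  280.5 350.3] F [ 0.27 -0.01 -2.55] M [-0.04  0.07 -0.01] w 0.259 x [-0. -0. -1.] jawyaw 1.4615 q [ 0.54  0.27  0.34  1.63 -0.    0.65]
```

View pics/c6.png

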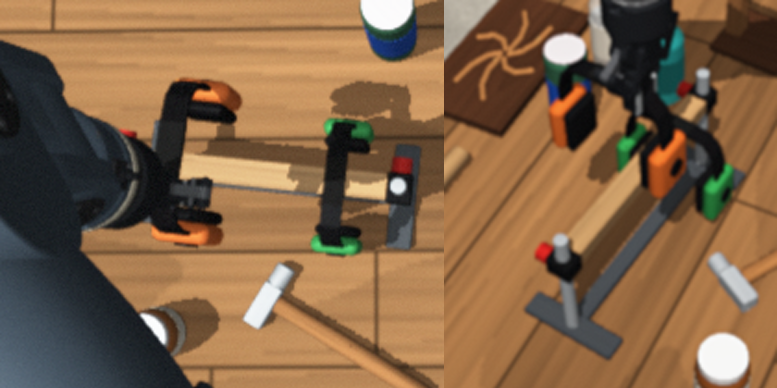

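```bash
python3 - <<'E'
from h import *
t=load("pics/top5.npz")
hs=cv2.cvtColor(t["p"],cv2.COLOR_BGR2HSV)
print(hs[182,172],hs[257,155],hs[258,165])
m=((hs[...,0]<13)&(hs[...,1]>190)&(hs[...,2]>90)).astype(np.uint8)*255; m[:165]=0;m[270:]=0;m[:,:130]=0;m[:,200:]=0
k,L,S,C=cv2.connectedComponentsWithStats(m)
for i in range(1,k):
  if S[i][4]>8: print(S[i],C[i].round(1))
ys,xs=np.where(m>0);print(ys.min(),ys.max())
print("far",[onz(t,176,ys.min(),z).round(1) for z in(232,304)],"near",[onz(t,160,ys.max()+1,z).round(1) for z in(232,268,304)])
g=t["p"].max(2)
for v in range(180,225,6):
    us=150+np.where(g[v,150:175]<55)[0]; print(v,us.min(),us.max(),onz(t,us.mean(),v,371).round(1))
E
```

```text
[ 12 184 243] [ 12 186 232] [ 14 173 249]
[164 174  26  15 153] [179.3 181.3]
[156 250  24  12 144] [168.8 255.3]
173 261
far [array([603.5, 268.4, 232. ]), array([589., 250., 304.])] near [array([424. , 297.5, 232. ]), array([423.8, 287.2, 268. ]), array([423.6, 276.8, 304. ])]
180 151 163 [563.7 265.6 371. ]
186 150 174 [553.2 256.8 371. ]
192 150 174 [542.7 256.6 371. ]
198 150 159 [532.5 269.3 371. ]
204 150 159 [522.1 269.1 371. ]
210 150 158 [511.8 269.7 371. ]
216 150 157 [501.5 270.4 371. ]
222 150 156 [491.2 271.  371. ]
```

```bash
python3 -m inch '[[2,0,-8,0],[0,0,-14,0],[0,0,-14,0],[0,0,-14,0],[0,0,-14,0],[0,0,-14,0],[0,0,-14,0],[0,0,-14,0],[0,0,-14,0],[0,0,-14,0],[0,0,-14,0],[0,0,-8,0]]'; python3 -m inch '[[0,0,0,0],[0,0,0,0],[0,0,0,0],[0,0,0,0],[0,0,0,0]]'; python3 - <<'E'
from h import *
st();t=cap("top","pics/top6.png");s=cap("side","pics/side6.png")
a=cv2.imread("pics/top6.png")[165:275,110:210];b=cv2.imread("pics/side6.png")[190:320,195:305]
cv2.imwrite("pics/c7.png",np.hstack([cv2.resize(a,(360,396),interpolation=2),cv2.resize(b,(335,396),interpolation=2)]))
E
```

```text
t: 9.17
ee_pos: [473.5, 280.6, 192.3]
tool_rot: [0.705, 0.038, 0.707, -0.039]
force: [-0.7, -0.7, -1.9]
gripper_width: 0.26
t: 9.58
ee_pos: [474.4, 281.4, 195.0]
tool_rot: [0.706, 0.039, 0.706, -0.038]
force: [0.3, -0.5, -2.2]
gripper_width: 0.263
t 9.58 pos [474.4 281.4 195. ] F [ 0.27 -0.53 -2.2 ] M [-0.01  0.04 -0.04] w 0.263 x [ 0.001  0.001 -1.   ] jawyaw 1.462 q [ 0.54  0.3  -0.03  1.25 -0.    0.64]
```

View pics/c7.png

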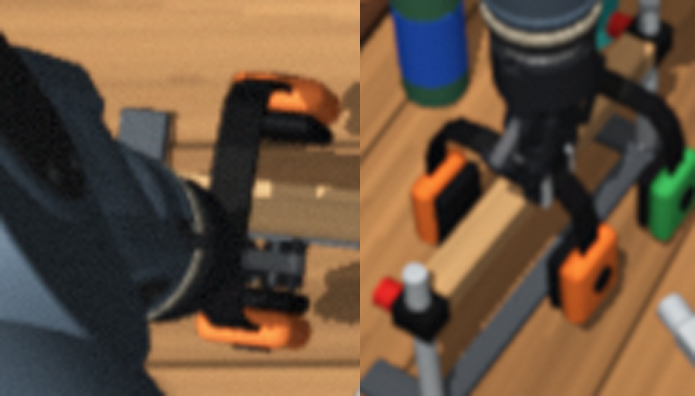

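A cup is on each side of the bar and the pair is nearly centred. Now the gentle descent.

```bash
for i in 1 2; do python3 -m inch '[[0,0,-2,0],[0,0,-2,0],[0,0,0,0],[0,0,0,0]]' | grep -E 'ee_pos|force' | tr '\n' ' '; echo; done; python3 -m inch '[[0,0,-1,0],[0,0,-1,0],[0,0,0,0],[0,0,0,0]]'
```

```text
ee_pos: [473.9, 281.2, 190.1] force: [-1.3, 0.5, -1.7] 
ee_pos: [473.9, 281.2, 186.1] force: [0.1, 0.0, -2.1] 
t: 10.68
ee_pos: [474.0, 281.2, 184.2]
tool_rot: [0.706, 0.038, 0.706, -0.038]
force: [0.6, -0.4, -1.6]
gripper_width: 0.265
```

```bash
python3 -m inch '[[0,0,-2,0],[0,0,-2,0],[0,0,0,0],[0,0,0,0]]' | grep -E 'ee_pos|force'; python3 -m inch '[[0,0,-1,0],[0,0,-1,0],[0,0,0,0],[0,0,0,0]]'| grep -E 'ee_pos|force'
```

```text
ee_pos: [473.9, 281.1, 180.1]
force: [0.6, 0.1, -1.8]
ee_pos: [474.0, 281.2, 178.2]
force: [0.0, 0.3, -2.5]
```

```bash
python3 -m inch '[[0,0,-1,0],[0,0,-1,0],[0,0,0,0],[0,0,0,0]]'
```

```text
t: 11.68
ee_pos: [474.0, 281.2, 176.2]
tool_rot: [0.706, 0.038, 0.706, -0.039]
force: [-0.4, 0.6, -1.8]
gripper_width: 0.262
```

```bash
python3 -m inch '[[0,0,-1,0],[0,0,-1,0],[0,0,0,0],[0,0,0,0]]'
```

```text
t: 12.02
ee_pos: [474.0, 281.2, 174.2]
tool_rot: [0.706, 0.038, 0.706, -0.039]
force: [-0.0, 0.2, -2.0]
gripper_width: 0.263
```

```bash
cat > chk.py <<'E'
from h import *
import sys
sys.exit(int(st()["force"][2]>-0.6))
E
I="python3 -m inch"; python3 -m inch '[[0,0,-1,0],[0,0,-1,0],[0,0,0,0],[0,0,0,0]]' >/dev/null && python3 chk.py && python3 -m inch '[[0,0,-1,0],[0,0,-1,0],[0,0,0,0],[0,0,0,0]]' >/dev/null && python3 chk.py && python3 -m inch '[[0,0,-1,0],[0,0,-1,0],[0,0,0,0],[0,0,0,0]]' >/dev/null && python3 chk.py && python3 -m inch '[[0,0,-1,0],[0,0,-1,0],[0,0,0,0],[0,0,0,0]]' >/dev/null && python3 chk.py && python3 -m inch '[[0,0,-1,0],[0,0,-1,0],[0,0,0,0],[0,0,0,0]]' >/dev/null && python3 chk.py && python3 -m inch '[[0,0,-1,0],[0,0,-1,0],[0,0,0,0],[0,0,0,0]]' >/dev/null && python3 chk.py
```

```text
t 12.35 pos [474.  281.2 172.2] F [ 0.23 -0.37 -3.34] M [-0.01  0.04  0.06] w 0.259 x [-0. -0. -1.] jawyaw 1.462 q [ 0.54  0.31 -0.07  1.19 -0.    0.64]
t 12.68 pos [474.  281.2 170.2] F [-0.49 -0.11 -2.41] M [-0.03  0.09  0.06] w 0.263 x [-0. -0. -1.] jawyaw 1.4619 q [ 0.54  0.31 -0.07  1.19 -0.    0.64]
t 13.02 pos [474.  281.2 168.2] F [-0.36 -0.52 -2.3 ] M [0.05 0.1  0.03] w 0.262 x [-0. -0. -1.] jawyaw 1.462 q [ 0.54  0.31 -0.08  1.18 -0.    0.64]
t 13.35 pos [474.  281.2 166.2] F [-0.28  0.45 -1.43] M [ 0.08  0.09 -0.03] w 0.267 x [-0. -0. -1.] jawyaw 1.462 q [ 0.54  0.31 -0.08  1.18 -0.    0.64]
t 13.68 pos [474.  281.2 164.2] F [ 0.3  -0.54 -2.05] M [ 0.01  0.06 -0.02] w 0.258 x [-0. -0. -1.] jawyaw 1.462 q [ 0.54  0.31 -0.08  1.17 -0.    0.64]
t 14.02 pos [474.  281.2 162.2] F [-0.13  1.05 -1.78] M [ 0.02  0.06 -0.06] w 0.265 x [-0. -0. -1.] jawyaw 1.462 q [ 0.54  0.31 -0.09  1.17 -0.    0.64]
```

```bash
python3 -m inch '[[0,0,-1,0],[0,0,-1,0],[0,0,0,0],[0,0,0,0]]' >/dev/null && python3 chk.py && python3 -m inch '[[0,0,-1,0],[0,0,-1,0],[0,0,0,0],[0,0,0,0]]' >/dev/null && python3 chk.py && python3 -m inch '[[0,0,-1,0],[0,0,-1,0],[0,0,0,0],[0,0,0,0]]' >/dev/null && python3 chk.py && python3 -m inch '[[0,0,-1,0],[0,0,-1,0],[0,0,0,0],[0,0,0,0]]' >/dev/null && python3 chk.py && python3 -m inch '[[0,0,-1,0],[0,0,-1,0],[0,0,0,0],[0,0,0,0]]' >/dev/null && python3 chk.py && python3 -m inch '[[0,0,-1,0],[0,0,-1,0],[0,0,0,0],[0,0,0,0]]' >/dev/null && python3 chk.py
```

```text
t 14.35 pos [474.  281.2 160.2] F [ 0.16  0.15 -2.2 ] M [0.06 0.01 0.01] w 0.258 x [-0. -0. -1.] jawyaw 1.462 q [ 0.54  0.32 -0.09  1.16 -0.    0.64]
t 14.68 pos [474.  281.2 158.2] F [-0.02 -0.63 -2.47] M [-0.03  0.07  0.02] w 0.26 x [-0. -0. -1.] jawyaw 1.4619 q [ 0.54  0.32 -0.09  1.16 -0.    0.64]
t 15.02 pos [473.9 281.2 156.2] F [ 0.86 -0.52 -2.17] M [0.04 0.04 0.02] w 0.256 x [-0. -0. -1.] jawyaw 1.462 q [ 0.54  0.32 -0.1   1.16 -0.    0.64]
t 15.35 pos [474.  281.2 154.2] F [ 1.26  0.02 -1.42] M [-0.01  0.09 -0.02] w 0.259 x [-0. -0. -1.] jawyaw 1.462 q [ 0.54  0.32 -0.1   1.15 -0.    0.64]
t 15.68 pos [474.  281.2 152.2] F [-0.54  0.39 -2.17] M [-0.02  0.12  0.03] w 0.26 x [-0. -0. -1.] jawyaw 1.462 q [ 0.54  0.32 -0.11  1.15 -0.    0.64]
t 16.02 pos [474.1 281.3 151.2] F [-3.16 -2.1   7.45] M [-0.28  0.52 -0.03] w 0.267 x [ 0.001  0.    -1.   ] jawyaw 1.462 q [ 0.54  0.32 -0.11  1.14 -0.    0.64]
```

The bar carries the band: wrist Fz went from −2.2 to +7.5 N, so about 10 N on the bar. Pause there, ease slightly, then open.

```bash
python3 -m inch '[[0,0,0,0],[0,0,0,0],[0,0,0,0],[0,0,0,0],[0,0,0.4,0],[0,0,0,0],[0,0,0,0],[0,0,0,0]]' && python3 -c "from h import *;st()" && python3 - <<'E'
from h import *
t=cap("top","pics/top8.png");s=cap("side","pics/side8.png")
a=cv2.imread("pics/top8.png")[165:275,110:210];b=cv2.imread("pics/side8.png")[190:320,195:305]
cv2.imwrite("pics/c8.png",np.hstack([cv2.resize(a,(360,396),interpolation=2),cv2.resize(b,(335,396),interpolation=2)]))
E
```

```text
t: 16.68
ee_pos: [474.1, 281.3, 151.3]
tool_rot: [0.706, 0.039, 0.706, -0.038]
force: [-3.0, -1.5, 6.3]
gripper_width: 0.262
t 16.68 pos [474.1 281.3 151.3] F [-3.04 -1.53  6.27] M [-0.27  0.51 -0.06] w 0.262 x [ 0.001  0.    -1.   ] jawyaw 1.462 q [ 0.54  0.32 -0.11  1.14 -0.    0.64]
```

View pics/c8.png

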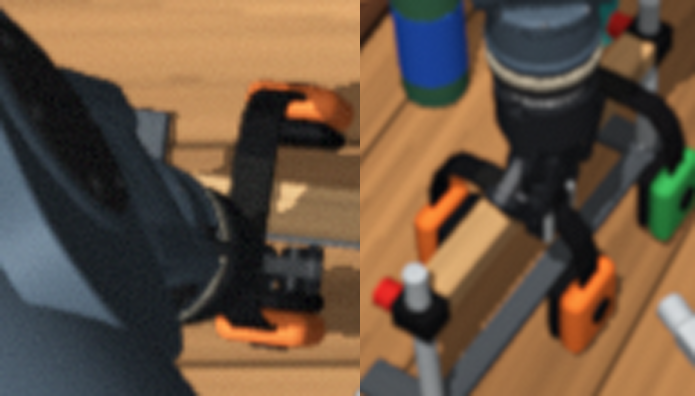

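The pair straddles the bar with a cup on each side. Opening and checking before backing off upward.

```bash
python3 -m inch '[[0,0,0,0],[0,0,0,0],[0,0,0,0],[0,0,0,0],[0,0,0,0],[0,0,0,0]]' 0.6 && python3 -c "from h import *;st()" && python3 -m inch '[[0,0,4,0],[0,0,6,0],[0,0,8,0],[0,0,8,0],[0,0,8,0],[0,0,10,0],[0,0,12,0],[0,0,14,0],[0,0,14,0],[0,0,14,0],[0,0,14,0],[0,0,14,0]]' && python3 -m inch '[[-10,0,10,0],[-20,0,10,0],[-20,0,10,0],[-20,0,10,0],[-20,0,10,0],[-20,0,10,0],[-20,0,10,0],[-20,0,10,0],[-10,0,0,0],[0,0,0,0],[0,0,0,0],[0,0,0,0]]'; python3 - <<'E'
from h import *
st();t=cap("top","pics/top9.png");s=cap("side","pics/side9.png")
a=cv2.imread("pics/top9.png")[100:340,90:380];b=cv2.imread("pics/side9.png")[140:370,180:330]
cv2.imwrite("pics/c9.png",np.hstack([cv2.resize(a,(483,400),interpolation=2),cv2.resize(b,(261,400),interpolation=2)]))
E
```

```text
t: 17.28
ee_pos: [474.0, 281.2, 150.5]
tool_rot: [0.706, 0.038, 0.706, -0.039]
force: [1.2, 0.3, -0.8]
gripper_width: 0.597
t 17.28 pos [474.  281.2 150.5] F [ 1.19  0.28 -0.77] M [-0.01 -0.01 -0.01] w 0.597 x [-0. -0. -1.] jawyaw 1.4619 q [ 0.54  0.32 -0.11  1.14 -0.    0.64]
t: 18.28
ee_pos: [474.0, 281.2, 278.3]
tool_rot: [0.706, 0.039, 0.706, -0.038]
force: [0.5, 0.8, 0.3]
gripper_width: 0.598
t: 19.28
ee_pos: [314.4, 281.2, 356.2]
tool_rot: [0.706, 0.038, 0.706, -0.039]
force: [0.5, 0.7, -0.4]
gripper_width: 0.6
t 19.28 pos [314.4 281.2 356.2] F [ 0.45  0.73 -0.36] M [-0.04  0.04  0.03] w 0.6 x [-0.    -0.001 -1.   ] jawyaw 1.4621 q [ 0.73  0.05  0.07  1.6  -0.    0.84]
```

View pics/c9.png

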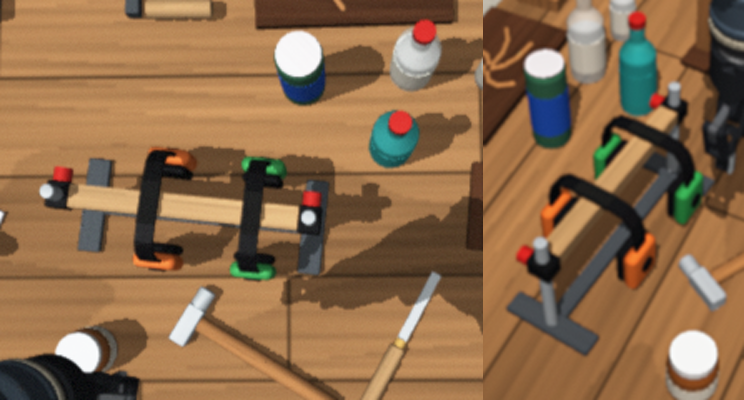

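The orange pair hangs square and level on the bar, parallel to the green pair. The bottle, spray can and jar are all upright, and the gripper is clear. Handing in.

```bash
python3 -c "
from h import *
print(manip.finish_job());st()"
```

```text
the job is handed in; nothing more can be done
None
the job is handed in; nothing more can be done
```

The orange ear defenders hang on the crossbar's free stretch beside the green pair, released, and I've handed the job in. No verdict was reported.

- **Pick and carry:** I pinched the left side of the band with 60 N and lifted the pair off the peg. I then carried it high over the rail stand with a quarter turn.
- **Lowering:** I went down in 2 mm steps until the wrist's vertical force jumped from about −2.2 N to +7.5 N, which puts roughly 10 N on the bar. I paused there about half a second and then opened the gripper. The wrist force fell back to near zero.
- **Last checks:** The final pictures, judged by eye, show the pair square and level, with a cup on each side. The bottle, spray can and glue jar are upright, and the gripper is well clear at about 19 s on the clock.
- **Disagreements:** Camera estimates of the pair's position across the bar differed from the tool position by about 3 mm, so I split the difference. The rail post heights came out about 5 mm low when measured from two views. I did not measure the hanging pose again after release.

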